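File the cassettes in reverse order

TASK

The four tissue cassettes on the cooling tray have been cut; move them to the pockets of the filing rack in reverse order, left and right as seen from the robot: the one now at the far left goes to the far right pocket, the next one to the second pocket from the right, and so on. Each shall lie flat, wax side up, in line with its pocket and centred on its black pad; never tip a cassette over on the way.

Things in the scene. Friction and masses are not known exactly. Their poses are not given: they have to be found in the camera images.
- cassette_a: tissue cassette with wax block, pink (colour means nothing; all four alike in shape, only the place in the starting row counts). 28 wide (wax 30) x 40 long x 8 high, 20 g, loose. Origin: centre of underside; z up, y along its length (sloping label end at -y). Starts level on a cold block, lengthwise along the row; its long sides overhang the block by 2 mm, so grip across the width from above
- cassette_b: tissue cassette with wax block, pink (colour means nothing; all four alike in shape, only the place in the starting row counts). 28 wide (wax 30) x 40 long x 8 high, 20 g, loose. Origin: centre of underside; z up, y along its length (sloping label end at -y). Starts level on a cold block, lengthwise along the row; its long sides overhang the block by 2 mm, so grip across the width from above
- cassette_c: tissue cassette with wax block, pale blue (colour means nothing; all four alike in shape, only the place in the starting row counts). 28 wide (wax 30) x 40 long x 8 high, 20 g, loose. Origin: centre of underside; z up, y along its length (sloping label end at -y). Starts level on a cold block, lengthwise along the row; its long sides overhang the block by 2 mm, so grip across the width from above
- cassette_d: tissue cassette with wax block, pale blue (colour means nothing; all four alike in shape, only the place in the starting row counts). 28 wide (wax 30) x 40 long x 8 high, 20 g, loose. Origin: centre of underside; z up, y along its length (sloping label end at -y). Starts level on a cold block, lengthwise along the row; its long sides overhang the block by 2 mm, so grip across the width from above
- cold_block_0: fixed steel block on the cooling tray, under cassette_a at the start; it may have any of the tray's four places, and shows where in the row that cassette stood. 24 (x) x 52 (y) x 12 high, a 2 mm lip at each end of its length, clear of the cassette. Origin: centre of underside, 6 above the bench (cassette's underside starts 18 above the bench); heading as the tray
- cold_block_1: fixed steel block on the cooling tray, under cassette_b at the start; it may have any of the tray's four places, and shows where in the row that cassette stood. 24 (x) x 52 (y) x 12 high, a 2 mm lip at each end of its length, clear of the cassette. Origin: centre of underside, 6 above the bench (cassette's underside starts 18 above the bench); heading as the tray
- cold_block_2: fixed steel block on the cooling tray, under cassette_c at the start; it may have any of the tray's four places, and shows where in the row that cassette stood. 24 (x) x 52 (y) x 12 high, a 2 mm lip at each end of its length, clear of the cassette. Origin: centre of underside, 6 above the bench (cassette's underside starts 18 above the bench); heading as the tray
- cold_block_3: fixed steel block on the cooling tray, under cassette_d at the start; it may have any of the tray's four places, and shows where in the row that cassette stood. 24 (x) x 52 (y) x 12 high, a 2 mm lip at each end of its length, clear of the cassette. Origin: centre of underside, 6 above the bench (cassette's underside starts 18 above the bench); heading as the tray
- cooling_tray: fixed dark steel plate 80 (x) x 246 (y) x 6 mm with 12 high ends; four cold blocks with the cassettes stand on it in a row along its y, at y = +90, +30, -30, -90, x = 0. Origin: centre of underside, on the bench; z up, +y to the left as seen from the robot (within 0.2 rad). Lies nearer than the filing rack, or beyond it
- filing_rack: fixed grey plate 80 (x) x 246 (y) x 6 mm; five white dividers (4 thick, tops 16 above bench) make four pockets in a row along its y, 56 long each, open to front and back. Pocket centres y = +90, +30, -30, -90, x = 0; in each a black pad 32 x 46, top 8 above bench, for a cassette to lie on. Origin: centre of underside; z up, +y to the left seen from the robot (within 0.2 rad)
Not all that is in view belongs to the job. Leave any green, red or turquoise look-alike of the cassette_a alone.

How it is judged:
By the outcome, as a careful person would: the job done as asked, in the order asked, and still so for the second after the job is handed in, with the robot touching nothing.
It also fails if it takes over 80 s, if anything falls off the work surface, if the arm or the gripper's body presses on something with over 40 N, if the wrist force passes 120 N, or if a joint passes its speed limit or range.

ROBOT

A 6-joint arm with a two-finger parallel gripper is mounted at the origin on a cart in front of the work surface, level with it; the furniture and walls round the work are solid. World frame = base frame: x ahead of the robot, y to its left, z up, the work surface at z = 0. Lengths are in m, angles in rad, forces in N, time in s.
With the tool pointing down it reaches from about 0.35 to 0.775 m from the base axis. Payload 7.3 kg.
Tool frame: the origin (TCP) lies between the finger pads; the fingertips stand 25 mm ahead of it and the grasp point (between the pads) lies 6 mm ahead of it; y points along the fingers, z is the direction in which the jaws open and shut, and the axes are right-handed (so a half turn about y gives the same grasp; the last joint's range is limited). The gripper opens to 92 mm and grips with 3 to 60 N. Pads are 19 mm wide; open, the fingers measure 130 mm over their backs; the gripper's body (75 mm by 190 mm) begins 47 mm behind the grasp point.
Start: joints at [-1.329, 0.342, 1.524, -0, 1.275, -0.146], TCP at [0.199, -0.486, 0.252] pointing down, gripper open.
Joint ranges: [-2.53, 2.53], [-0.77, 2.02], [0.04, 2.7], [-1, 4.14], [0.28, 2.66], [-3.11, 3.11]. Speed limits (rad/s): [2.57, 2.57, 3.14, 3.14, 3.14, 3.14].

INTERFACE

Orientations are given as [roll, pitch, yaw] about the fixed x, y, z axes, in that order (R = Rz(yaw) Ry(pitch) Rx(roll)).
In Python, from cell import sensors, read_camera, hand_in gives the robot as it stands. The module is installed in compiled form; this text tells all that it offers.
- The arm moves only by the tool send_rows, never from a script. Its argument "motion" is a list that holds one entry, the list of rows, each a list of 4 numbers: the shift along the tool's x, y, z in m, then the turn about the tool's y in degrees. In form: [[[tx, ty, tz, twist], ...]]. A call has 1 to 8 rows; each row is the pose to reach, as a shift and turn from the pose measured when the call began, along the tool's axes at that moment; what a row does not reach only later rows make up. A row lasts 1/10 s, in which the tool goes at most 50 mm and 8.59 degrees, less where a joint would pass 70% of its speed; a pose out of reach is approached as far as the arm can. A call with a gripper value outside its range is refused whole. "gripper" is the opening, from 0 (shut) to 1 (fully open), set as the call begins (left out, the last holds). The fingers move at their own pace and stop on an object; "grip_force" is the grip in N (left out, the last holds). Time passes only in rows, so rows that repeat a pose let the fingers close. It gives the time, the measured TCP pose, the force and the opening at its end, in the units of the state.
- sensors.observe(): the state, without advancing time (a new reading comes with each control period).
- read_camera(name): name is "scene" or "top" or "wrist"; returns a dict with "frame" (420x560x3 uint8, red, green, blue), "fx", "fy", "cx", "cy" (pixels), "extrinsics" (4x4, takes a point from world to camera coordinates). Camera axes: x right, y up, looking along -z (the intrinsics and any distortion apply to the point x, -y, -z); pixel columns grow to the right and rows downward; lengths in m; the calibration is good to about 2 mm. A picture is of the moment at which its call begins. There is no depth.
- hand_in(): hands the job in, once; it reports no verdict.
The state is a dict: "time": time; "qpos": joint angles; "qvel": joint speeds; "joint_efforts": joint torques, N m; "tool_pos": TCP position; "tool_rot": TCP orientation; "contact_force": force on the tool from outside, world axes, zero at the start; "torque": the same for the moment, N m; "opening": finger opening in m.
Only numpy, scipy, OpenCV 4.12 (cv2) and the standard library are available. Lean on these libraries where they do the work, as an engineer would, in place of code of your own. Each camera call takes 0.05 s, during which the arm holds its last target.

## Working session

There is one attempt and no reset: what is moved stays moved. The work goes in short steps, Python scripts to look and compute and a tool call to move; the robot and the scene stay as the last step left them, time stands still between calls to the robot, and variables do not carry over. Pictures are saved under pics/ and viewed, and the job is handed in when it is done.

Besides the shell and the picture viewer there is one more tool, called after "Call:" as name(argument=value, ...) on one line, values as JSON. send_rows: Moves the arm, as the interface text tells. Its arguments: {"type":"object","properties":{"motion":{"type":"array"},"gripper":{"type":"number"},"grip_force":{"type":"number"}},"required":["motion"]}

```bash
mkdir -p pics
cat > h.py <<'E'
import numpy as np, cv2
from cell import sensors, read_camera, hand_in
def snap(name,fn=None):
    c=read_camera(name); 
    if fn: cv2.imwrite('pics/'+fn,c['frame'][:,:,::-1])
    return c
def ray(c,u,v,z):
    E=np.array(c['extrinsics']);R=E[:3,:3];t=E[:3,3]
    o=-R.T@t
    d=R.T@np.array([(u-c['cx'])/c['fx'],-(v-c['cy'])/c['fy'],-1])
    return o+d*(z-o[2])/d[2]
def proj(c,p):
    E=np.array(c['extrinsics']);q=E[:3,:3]@np.asarray(p)+E[:3,3]
    return np.array([c['cx']+c['fx']*q[0]/-q[2],c['cy']-c['fy']*q[1]/-q[2]])
E
python3 - <<'E'
from h import *
for n in ['scene','top','wrist']:
    c=snap(n,n+'0.png'); print(n,[k for k in c],c['fx'],c['fy'],c['cx'],c['cy']); print(np.round(c['extrinsics'],3))
print(sensors.observe())
E
```

```text
scene ['frame', 'fx', 'fy', 'cx', 'cy', 'extrinsics'] 538.9427363525052 538.9427363525052 277.21638247061816 218.5980848564703
[[-0.471 -0.882  0.019  0.418]
 [ 0.496 -0.247  0.833 -0.262]
 [-0.73   0.401  0.553 -0.708]
 [ 0.     0.     0.     1.   ]]
top ['frame', 'fx', 'fy', 'cx', 'cy', 'extrinsics'] 483.9217935493648 483.9217935493648 275.23186761981714 213.3133105560362
[[ 0.005 -1.    -0.028  0.223]
 [ 0.99   0.001  0.138 -0.531]
 [-0.138 -0.028  0.99  -0.93 ]
 [ 0.     0.     0.     1.   ]]
wrist ['frame', 'fx', 'fy', 'cx', 'cy', 'extrinsics'] 351.74437981329373 351.74437981329373 280.0247459131625 207.84428555689885
[[ 0.378 -0.926 -0.002 -0.525]
 [ 0.891  0.364 -0.272  0.035]
 [ 0.252  0.101  0.962 -0.392]
 [ 0.     0.     0.     1.   ]]
{'time': 0.15, 'qpos': array([-1.32898417e+00,  3.42596419e-01,  1.52475908e+00,  4.72825488e-05,
        1.27543977e+00, -1.46028898e-01]), 'qvel': array([-0.00128674, -0.00285144, -0.00231735, -0.00136749,  0.00111397,
       -0.00139131]), 'joint_efforts': array([ 1.26597057e-03, -4.31471622e+01, -2.44353175e+01,  7.16916751e-02,
        5.37360460e-02, -8.43483508e-05]), 'tool_pos': array([ 0.19850413, -0.48573592,  0.25120054]), 'tool_rot': array([-1.57197956e+00,  2.19729423e-04, -2.75376552e+00]), 'contact_force': array([ 0.08385494, -0.15762137, -0.52911111]), 'torque': array([0.02486892, 0.00551079, 0.06901791]), 'opening': 0.09162341110077818}
```

View pics/top0.png

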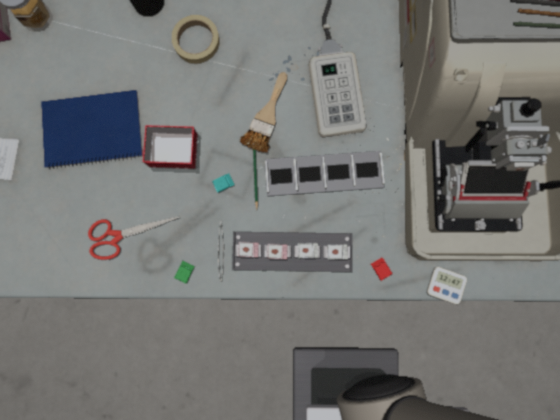

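View pics/scene0.png

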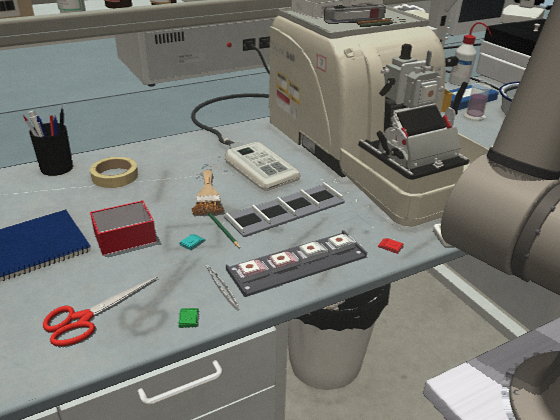

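View pics/wrist0.png

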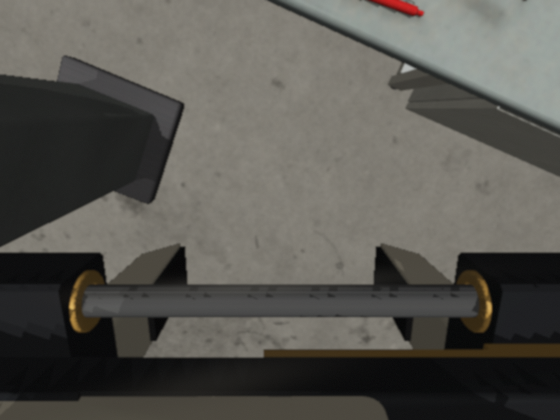

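Run:
```python
import cv2
a=cv2.imread('pics/top0.png')[140:285,215:400]
cv2.imwrite('pics/top0c.png',cv2.resize(a,None,fx=4,fy=4,interpolation=cv2.INTER_CUBIC))
a=cv2.imread('pics/scene0.png')[170:310,200:390]
cv2.imwrite('pics/scene0c.png',cv2.resize(a,None,fx=4,fy=4,interpolation=cv2.INTER_CUBIC))
```

```text
(no output)
```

View pics/top0c.png

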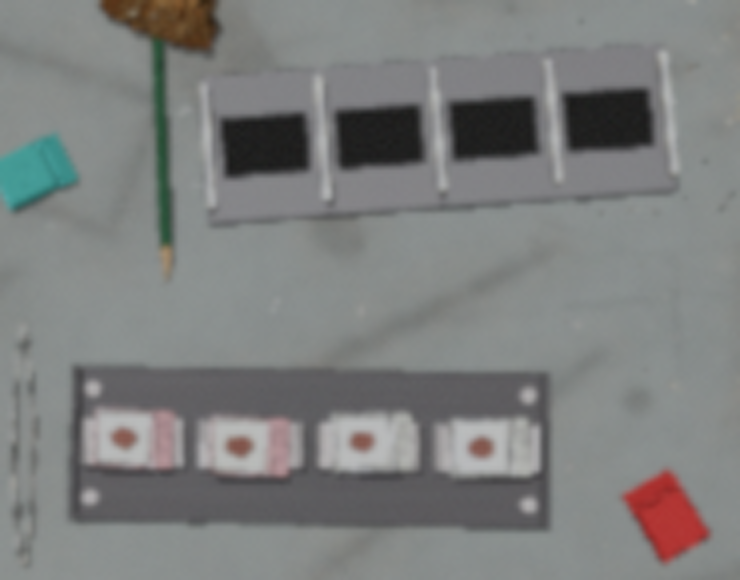

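View pics/scene0c.png

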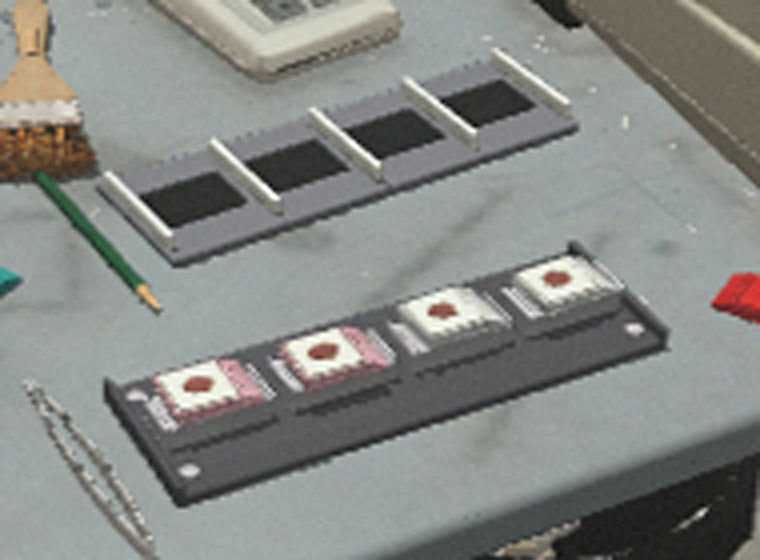

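The four cassettes sit on the dark tray at top-image pixels (248,250), (277,251), (307,250) and (336,252), with every label end to the right. The turquoise (223,183), green (185,271) and red (382,269) pieces lie off the tray, so they are look-alikes to leave alone. The rack with its black pads is at row ~172, beyond the tray.

Run:
```python
from h import *
c=read_camera('top'); f=c['frame'].astype(int)
g=f.max(2)
roi=np.zeros(g.shape,bool); roi[145:200,262:388]=1
def comps(m,z,amin):
    n,l,s,ce=cv2.connectedComponentsWithStats(m.astype(np.uint8))
    out=[]
    for i in range(1,n):
        if s[i,4]<amin: continue
        cnt=cv2.findContours((l==i).astype(np.uint8),cv2.RETR_EXTERNAL,cv2.CHAIN_APPROX_NONE)[0][0][:,0]
        P=np.array([ray(c,u,v,z)[:2] for u,v in cnt],np.float32)
        r=cv2.minAreaRect(P*1000)
        print(np.round(ce[i],1),s[i,4],np.round(ray(c,*ce[i],z)[:2]*1000,1),'rect',np.round(r[0],1),np.round(r[1],1),round(r[2],1))
        out.append(ray(c,*ce[i],z)[:2])
    return sorted(out,key=lambda p:-p[1])
print('pads'); p=np.array(comps(roi&(g<50),.008,100))
for a,b in [(0,3)]:
    d=p[a]-p[b]; print('rack head',np.arctan2(-d[0],d[1]),np.linalg.norm(d),p.mean(0))
roi[:]=0; roi[228:275,230:355]=1
print('tray'); comps(roi&(g<120)&(f.max(2)-f.min(2)<30),.006,300)
print('wax'); p=np.array(comps(roi&(f.min(2)>185),.026,60))
d=p[0]-p[3]; print('head',np.arctan2(-d[0],d[1]),np.linalg.norm(d))
print(c['frame'][250,236:350,:].min(1))
```

```text
pads
[366.5 169.5] 259 [627.7  35.2] rect [627.7  35.3] [27.8 41.3] 4.8
[337.9 171.6] 260 [623.3  94.8] rect [623.1  94.8] [28.2 40.8] 5.2
[309.4 173.7] 256 [619.  154.3] rect [619.4 154.1] [39.7 27.8] 89.9
[280.7 175.6] 252 [615.  214.3] rect [615.1 214.7] [27.8 39.9] 0.3
rack head 0.07076082581233431 0.1795526946741374 [0.6212443  0.12464879]
tray
[292.2 252. ] 3233 [455.3 190.3] rect [457.1 191.3] [246.4  83.5] 89.0
waxTraceback (most recent call last):
  File "<stdin>", line 22, in <module>
IndexError: index 0 is out of bounds for axis 0 with size 0
```

```bash
cat >> h.py <<'E'
from scipy.spatial.transform import Rotation as Rn
def shift(x,y,z,yaw,pos=None,rot=None):
    if pos is None:
        s=sensors.observe(); pos=s['tool_pos'];rot=s['tool_rot']
    R=Rn.from_euler('xyz',rot).as_matrix()
    d=R.T@(np.array([x,y,z])-pos)
    cy=np.arctan2(R[1,0],R[0,0]); dy=(yaw-cy+np.pi)%(2*np.pi)-np.pi
    return np.round(d,4),round(float(-np.degrees(dy)),2)
E
python3 - <<'E'
from h import *
print(shift(.385,-.13,.25,-1.588)); print(shift(.41,.19,.25,-1.588))
E
```

```text
(array([-0.3072,  0.0016, -0.2589]), -66.79)
(array([-0.4514,  0.0018, -0.5456]), -66.79)
```

Call:
send_rows(motion=[[[-0.04,0,-0.03,-8],[-0.08,0,-0.065,-16],[-0.12,0,-0.1,-24],[-0.16,0,-0.13,-32],[-0.2,0,-0.165,-40],[-0.24,0,-0.2,-48],[-0.275,0,-0.23,-56],[-0.307,0,-0.26,-64]]], gripper=0.6)

```text
time: 1.0
tool_pos: [0.3838, -0.1296, 0.2517]
tool_rot: [-1.57, 0.001, -1.631]
contact_force: [0.4, -0.6, 0.2]
opening: 0.0551
```

Run:
```python
from h import *
print(shift(.41,.19,.25,-1.588),sensors.observe()['tool_pos'],sensors.observe()['qpos'])
```

```text
(array([-0.3206,  0.0019,  0.0068]), -2.49) [ 0.38380563 -0.12958448  0.25174139] [-5.15845891e-01  1.20151116e-01  1.82066243e+00  7.23646500e-04
  1.20072471e+00 -4.55529482e-01]
```

Call:
send_rows(motion=[[[-0.05,0,0.001,-1],[-0.1,0,0.002,-2],[-0.15,0,0.003,-2.5],[-0.2,0,0.004,-2.5],[-0.25,0,0.005,-2.5],[-0.3,0,0.006,-2.5],[-0.32,0,0.007,-2.5],[-0.32,0,0.007,-2.5]]])

```text
time: 1.8
tool_pos: [0.4099, 0.1919, 0.2516]
tool_rot: [-1.571, 0.001, -1.583]
contact_force: [0.2, 0.6, -0.5]
opening: 0.0547
```

Run:
```python
from h import *
print(sensors.observe()['tool_pos'],sensors.observe()['qpos'])
c=snap('wrist','w1.png'); print(np.round(c['extrinsics'],3))
snap('scene','s1.png')
for p in [(.457,.19,.006),(.62,.125,.008)]: print(proj(c,p))
```

```text
[0.40991405 0.19194452 0.25164132] [2.67687743e-01 2.09100529e-01 1.71024896e+00 1.03569691e-03
 1.22184962e+00 2.79958855e-01]
[[ 1.    -0.013 -0.    -0.408]
 [ 0.012  0.963 -0.27  -0.155]
 [ 0.004  0.27   0.963 -0.445]
 [ 0.     0.     0.     1.   ]]
[322.84155447 179.12561738]
[464.88060416 233.81805381]
```

View pics/w1.png

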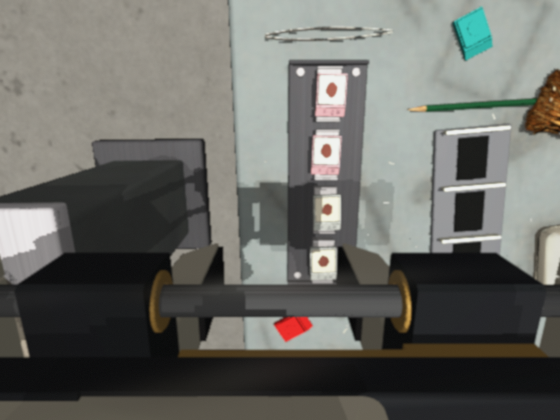

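View pics/s1.png

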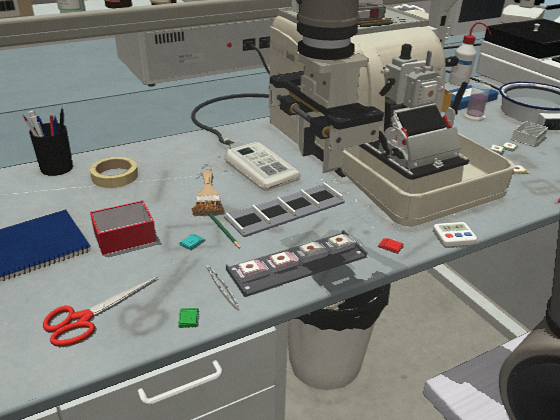

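Run:
```python
import cv2
a=cv2.imread('pics/w1.png')[50:295,270:390]
cv2.imwrite('pics/w1c.png',cv2.rotate(cv2.resize(a,None,fx=3,fy=3,interpolation=cv2.INTER_CUBIC),cv2.ROTATE_90_CLOCKWISE))
from h import *
c=read_camera('wrist'); print('tcp',proj(c,sensors.observe()['tool_pos']-[0,0,.025]))
```

```text
tcp [279.95082443 263.46060459]
```

View pics/w1c.png

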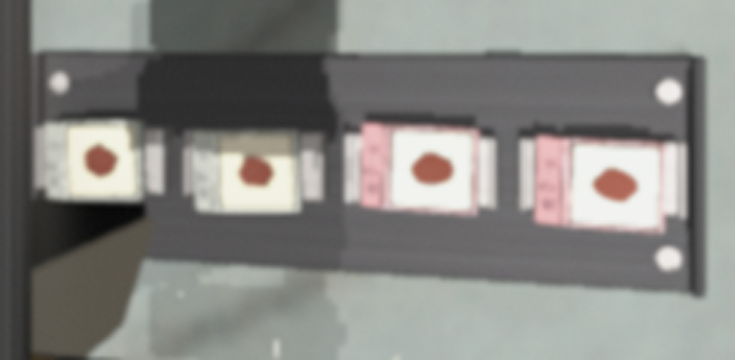

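Run:
```python
from h import *
print(shift(.457,.14,.25,-1.588)); print(shift(.62,.09,.25,-1.50))
```

```text
(array([0.0479, 0.0017, 0.0479]), 0.01)
(array([0.0951, 0.0016, 0.2117]), -5.03)
```

Call:
send_rows(motion=[[[0.015,0,0.048,-1],[0.03,0,0.09,-2],[0.045,0,0.13,-3],[0.06,0,0.17,-4],[0.08,0,0.2,-5],[0.095,0,0.212,-5],[0.095,0,0.212,-5],[0.095,0,0.212,-5]]])

```text
time: 2.75
tool_pos: [0.6198, 0.0887, 0.2514]
tool_rot: [-1.572, 0.0, -1.503]
contact_force: [0.7, -0.4, 0.7]
opening: 0.0548
```

Run:
```python
from h import *
c=snap('wrist','w2.png')
s=sensors.observe();print(s['tool_pos'],s['tool_rot'],s['qvel'])
print(shift(.457,.14,.25,-1.588))
```

```text
[0.61956646 0.08955068 0.25172608] [-1.57178656e+00  2.95670462e-04 -1.50182871e+00] [ 0.02273749 -0.01059732  0.00309696 -0.00010469 -0.00105453 -0.00103214]
(array([-0.0615,  0.0019, -0.1587]), 4.94)
```

View pics/w2.png

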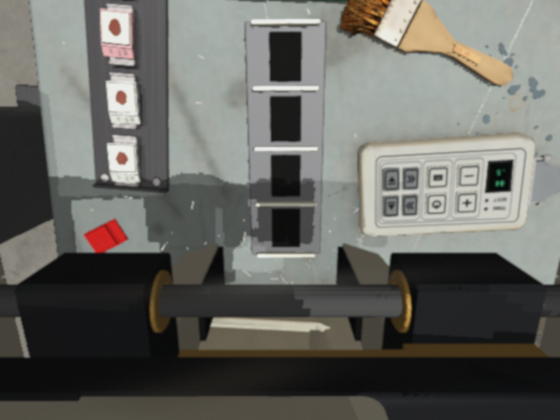

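The wrist view shows the four black pads at (285,55), (286,118), (285,175) and (286,228). Next I take the same view of the tray.

Call:
send_rows(motion=[[[-0.02,0,-0.045,1],[-0.035,0,-0.09,2],[-0.05,0,-0.135,3],[-0.061,0,-0.158,5],[-0.061,0,-0.158,5],[-0.061,0,-0.158,5],[-0.061,0,-0.158,5]]])

```text
time: 3.5
tool_pos: [0.4583, 0.1395, 0.2522]
tool_rot: [-1.571, 0.0, -1.589]
contact_force: [-0.0, -0.5, 1.3]
opening: 0.0548
```

Run:
```python
from h import *
c=snap('wrist','w3.png')
s=sensors.observe();print(s['tool_pos'],s['tool_rot'])
a=cv2.imread('pics/w3.png')[:,:, :]
a=a[10:260,230:330]
cv2.imwrite('pics/w3c.png',cv2.rotate(cv2.resize(a,None,fx=3.2,fy=3.2,interpolation=cv2.INTER_CUBIC),cv2.ROTATE_90_CLOCKWISE))
```

```text
[0.45842283 0.1393827  0.25197692] [-1.57114595e+00  2.18473899e-04 -1.58906222e+00]
```

View pics/w3c.png

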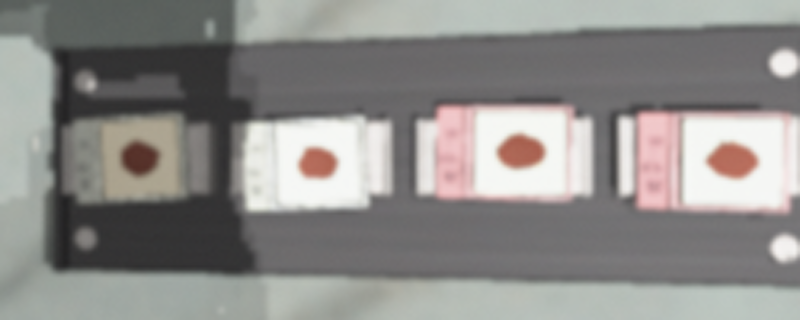

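```bash
python3 - <<'E'
from h import *
c=read_camera('wrist')
B={'A':(637,790,112,210,683),'B':(435,573,105,198,474),'C':(243,368,118,210,275),'D':(76,184,115,203,103)}
R=lambda x:259.5-x/3.2
for k,(a,b,p,q,w) in B.items():
    u=230+(p+q)/6.4
    lo=ray(c,u,R(a),.022);hi=ray(c,u,R(b),.024)
    wl=ray(c,u,R(w),.026);wh=ray(c,u,R(b),.026)
    print(k,'len',round((hi-lo)[1]*1e3,1),'ctr',np.round((lo+hi)*500,1)[:2],'wax len',round((wh-wl)[1]*1e3,1),'waxc',np.round((wl+wh)*500,1)[:2],'width',round((ray(c,230+q/3.2,R(b),.024)-ray(c,230+p/3.2,R(b),.024))[0]*1e3,1))
# automated mask of pink/white from tray
f=cv2.imread('pics/w3.png').astype(int); 
# pads in w2
E=c['extrinsics']
E
python3 - <<'E'
from h import *
s=sensors.observe()
c=read_camera('wrist')
# camera pose rel. to tool -> transfer to w2 pose
def T(pos,rot):
    M=np.eye(4);M[:3,:3]=Rn.from_euler('xyz',rot).as_matrix();M[:3,3]=pos;return M
X=np.array(c['extrinsics'])@T(s['tool_pos'],s['tool_rot'])
c['extrinsics']=X@np.linalg.inv(T([0.61956646,0.08955068,0.25172608],[-1.57178656,2.95670462e-04,-1.50182871]))
g=cv2.imread('pics/w2.png').max(2)
m=np.zeros(g.shape,np.uint8); m[28:250,264:308]=(g[28:250,264:308]<38)
n,l,st,ce=cv2.connectedComponentsWithStats(m)
P=[]
for i in range(1,n):
    if st[i,4]>200:
        p=ray(c,*ce[i],.008)[:2]; x,y,w,h=st[i,:4]
        q=(ray(c,x+w-.5,y+h/2,.008)-ray(c,x-.5,y+h/2,.008))[0], (ray(c,x,y-.5,.008)-ray(c,x,y+h-.5,.008))[1]
        print(ce[i],st[i],np.round(p*1000,1),np.round(np.array(q)*1000,1)); P.append(p)
P=np.array(P); d=P[0]-P[-1]; print(P.mean(0),np.arctan2(-d[0],d[1]),np.linalg.norm(d))
E
```

```text
A len 40.9 ctr [461.2 277.4] wax len 28.3 waxc [461.3 283.2] width 28.3
B len 40.8 ctr [457.2 218.3] wax len 28.8 waxc [457.4 224.1] width 28.2
C len 41.0 ctr [460.  156.6] wax len 29.8 waxc [460.1 162.4] width 29.3
D len 38.9 ctr [457.3  97.1] wax len 28.3 waxc [457.4 102.9] width 29.3
[284.91509434  56.08490566] [ 270   33   30   48 1378] [615.8 212.9] [29.8 44.3]
[285.26342711 118.27280477] [ 271   97   29   44 1173] [620.5 153. ] [30.2 44.4]
[285.22619048 175.75      ] [ 272  156   28   41 1092] [624.9  92.5] [30.4 45.2]
[285.55263158 226.87719298] [ 272  209   28   37 1026] [629.5  33.9] [31.7 44.2]
[0.62267129 0.1230778 ] 0.07679132267824221 0.1794803332309393
```

Run:
```python
from h import *
print(shift(.461,.2775,.1,-1.589),shift(.461,.2775,.0435,-1.589))
```

```text
(array([-0.1383,  0.1517,  0.0002]), -0.03) (array([-0.1383,  0.2082,  0.0003]), -0.03)
```

Call:
send_rows(motion=[[[-0.04,0.02,0,0],[-0.08,0.05,0,0],[-0.12,0.09,0,0],[-0.138,0.13,0,0],[-0.138,0.152,0,0],[-0.138,0.17,0,0],[-0.138,0.17,0,0]]])

```text
time: 4.35
tool_pos: [0.4595, 0.2766, 0.0787]
tool_rot: [-1.577, -0.002, -1.59]
contact_force: [-0.1, -0.2, -0.4]
opening: 0.0555
```

Run:
```python
from h import *
c=snap('wrist','w4.png')
s=sensors.observe();print(s['tool_pos'],s['tool_rot'])
print(shift(.461,.2775,.0435,-1.589))
```

```text
[0.46044601 0.27688618 0.08041147] [-1.57482804e+00 -1.11131731e-03 -1.58981276e+00]
(array([-0.0007,  0.0369,  0.0007]), -0.05)
```

View pics/w4.png

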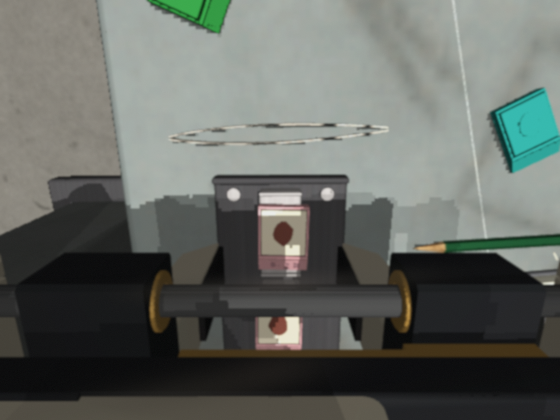

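Call:
send_rows(motion=[[[0,0.015,0,0],[0,0.028,0,0],[0,0.034,0,0],[0,0.037,0,0],[0,0.037,0,0],[0,0.037,0,0]]])

```text
time: 5.0
tool_pos: [0.4607, 0.2769, 0.0439]
tool_rot: [-1.574, -0.001, -1.59]
contact_force: [0.4, 0.4, 0.4]
opening: 0.055
```

Run:
```python
from h import *
c=snap('scene','s2.png')
a=c['frame'][130:310,150:400,::-1]
cv2.imwrite('pics/s2c.png',cv2.resize(a,None,fx=3.2,fy=3.2,interpolation=cv2.INTER_CUBIC))
s=sensors.observe();print(s['tool_pos'],s['tool_rot'],s['contact_force'])
```

```text
[0.46064674 0.27696808 0.04395443] [-1.57391565e+00 -7.30152929e-04 -1.58980636e+00] [-0.89640413 -0.75229361  1.05749721]
```

View pics/s2c.png

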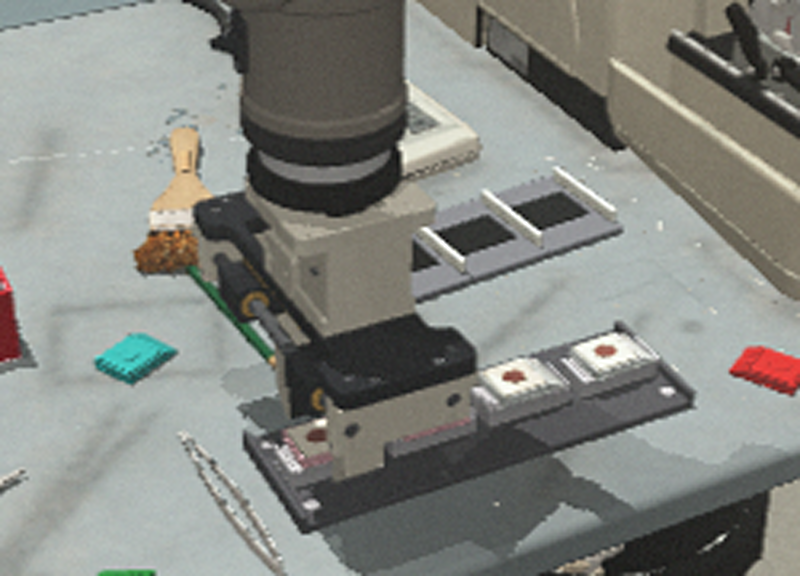

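Run:
```python
from h import *
c=read_camera('scene')
for p in [(.461,.277,.019),(.428,.277,.019),(.414,.277,.019),(.461,.283,.026)]: q=proj(c,p); print(p,q,(q-[150,130])*3.2)
c=read_camera('wrist'); cv2.imwrite('pics/w5.png',c['frame'][:,:,::-1])
```

```text
(0.461, 0.277, 0.019) [251.8282586  268.81194513] [325.85042752 444.19822443]
(0.428, 0.277, 0.019) [260.46281949 279.96462981] [353.48102238 479.88681538]
(0.414, 0.277, 0.019) [264.26737418 284.87871858] [365.65559739 495.61189946]
(0.461, 0.283, 0.026) [248.62079352 266.59869907] [315.58653926 437.11583701]
```

View pics/w5.png

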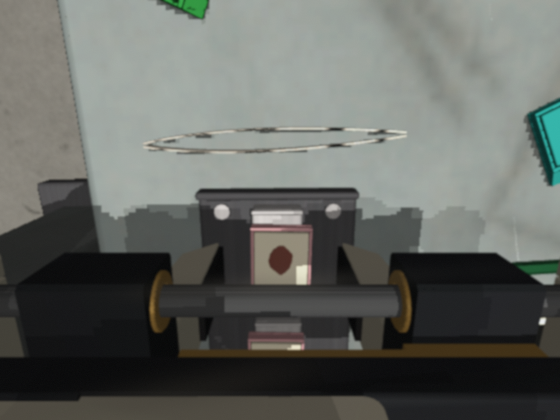

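Call:
send_rows(motion=[[[0,0,0,0],[0,0,0,0],[0,0,0,0],[0,0,0,0],[0,0,0,0],[0,0,0,0],[0,0,0,0]]], gripper=0.15, grip_force=10)

```text
time: 5.85
tool_pos: [0.4606, 0.277, 0.0439]
tool_rot: [-1.574, -0.001, -1.59]
contact_force: [-0.2, 0.5, 1.1]
opening: 0.0291
```

Run:
```python
from h import *
s=sensors.observe();print(s['tool_pos'],s['tool_rot'],s['opening'],s['contact_force'])
c=snap('wrist','w6.png')
```

```text
[0.46056894 0.27697721 0.04392611] [-1.57398173e+00 -7.52646251e-04 -1.58976877e+00] 0.029145012381531613 [-0.19007455  0.50093835  1.05718716]
```

View pics/w6.png

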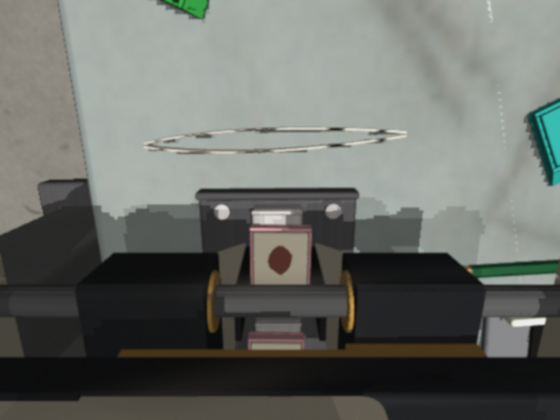

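Call:
send_rows(motion=[[[0,-0.005,0,0],[0,-0.015,0,0],[0,-0.03,0,0],[0,-0.05,0,0],[0,-0.06,0,0],[0,-0.06,0,0]]])

```text
time: 6.5
tool_pos: [0.4617, 0.2774, 0.1058]
tool_rot: [-1.571, 0.001, -1.59]
contact_force: [0.2, 1.5, -0.1]
opening: 0.0288
```

Run:
```python
from h import *
s=sensors.observe();print(s['opening'])
c=snap('wrist','w7.png')
print(shift(.6293,.033,.1,-1.497))
```

```text
0.0288002215402175
(array([0.2409, 0.0044, 0.1728]), -5.32)
```

View pics/w7.png

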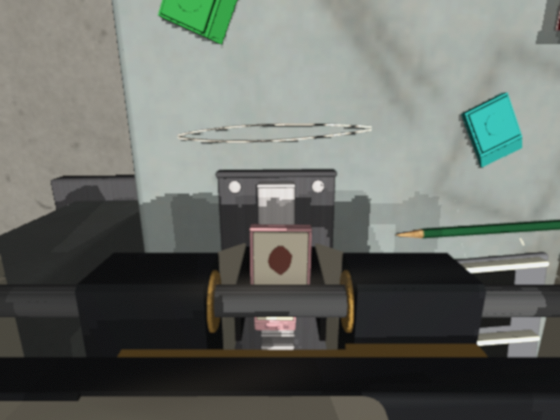

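Call:
send_rows(motion=[[[0.02,0,0.015,0],[0.05,0,0.04,-1],[0.085,0,0.065,-2],[0.12,0,0.09,-3],[0.15,0,0.115,-4],[0.18,0,0.135,-5],[0.205,0,0.152,-5.3],[0.215,0,0.155,-5.3]]])

```text
time: 7.35
tool_pos: [0.613, 0.0566, 0.1031]
tool_rot: [-1.573, -0.0, -1.5]
contact_force: [0.5, -0.2, -0.3]
opening: 0.0296
```

Run:
```python
from h import *
s=sensors.observe();print(s['opening'],s['contact_force'])
c=snap('top','t2.png');snap('wrist','w8.png');snap('scene','s3.png')
print(shift(.6293,.033,.1,-1.497))
a=cv2.imread('pics/t2.png')[100:300,220:480]
cv2.imwrite('pics/t2c.png',cv2.resize(a,None,fx=3,fy=3,interpolation=cv2.INTER_CUBIC))
```

```text
0.029575842461539985 [ 0.52249738 -0.22347258 -0.33894384]
(array([0.0276, 0.0034, 0.0163]), -0.08)
```

View pics/t2c.png

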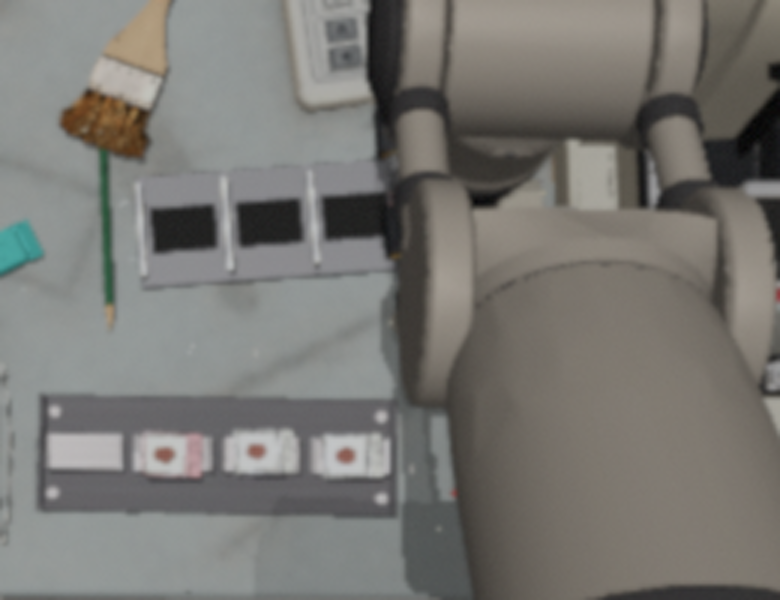

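View pics/s3.png

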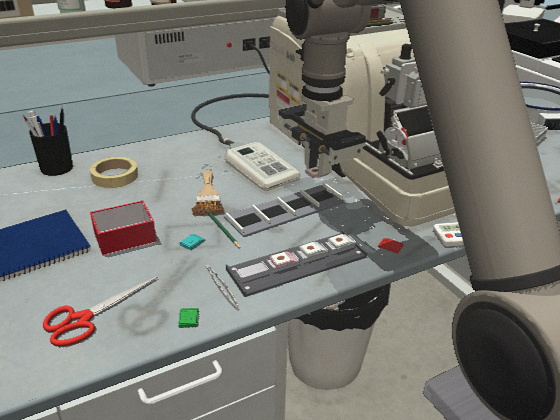

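View pics/w8.png

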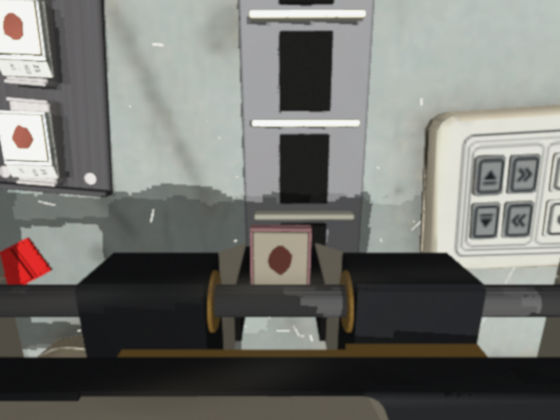

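Call:
send_rows(motion=[[[0.01,0,0.006,0],[0.02,0,0.012,0],[0.0275,0.01,0.0163,0],[0.0275,0.02,0.0163,0],[0.0275,0.03,0.0163,0],[0.0275,0.03,0.0163,0]]])

```text
time: 8.1
tool_pos: [0.6276, 0.0334, 0.0709]
tool_rot: [-1.579, 0.001, -1.498]
contact_force: [0.3, 0.3, -0.9]
opening: 0.0288
```

Run:
```python
from h import *
s=sensors.observe();print(s['opening'],s['contact_force'],s['tool_pos'],s['tool_rot'])
c=snap('scene','s4.png')
print(shift(.6293,.033,.0345,-1.497))
```

```text
0.02879093421902151 [ 0.26983095  0.29851518 -0.88595692] [0.6275979  0.03344849 0.07085679] [-1.57904972e+00  1.44974849e-03 -1.49828686e+00]
(array([0.0006, 0.0374, 0.0013]), -0.07)
```

View pics/s4.png

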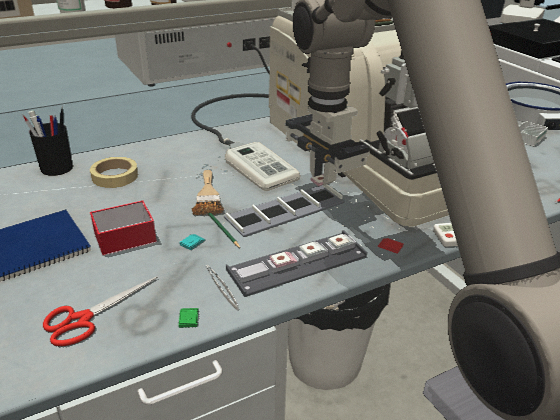

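Call:
send_rows(motion=[[[0.0003,0.01,0.001,0],[0.0006,0.02,0.001,0],[0.0006,0.028,0.001,0],[0.0006,0.033,0.001,0],[0.0006,0.036,0.001,0],[0.0006,0.036,0.001,0],[0.0006,0.036,0.001,0]]])

```text
time: 8.85
tool_pos: [0.6292, 0.033, 0.0361]
tool_rot: [-1.577, 0.001, -1.498]
contact_force: [0.1, 0.1, 0.3]
opening: 0.0287
```

Run:
```python
from h import *
s=sensors.observe();print(s['opening'],s['contact_force'],s['tool_pos'],s['tool_rot'])
c=snap('wrist','w9.png')
print(shift(.6293,.033,.034,-1.497))
```

```text
0.028702359193871946 [0.06980842 0.06896248 0.34213655] [0.62919755 0.03296903 0.03612466] [-1.57697388e+00  1.14255298e-03 -1.49816840e+00]
(array([-0.    ,  0.0023,  0.    ]), -0.07)
```

View pics/w9.png

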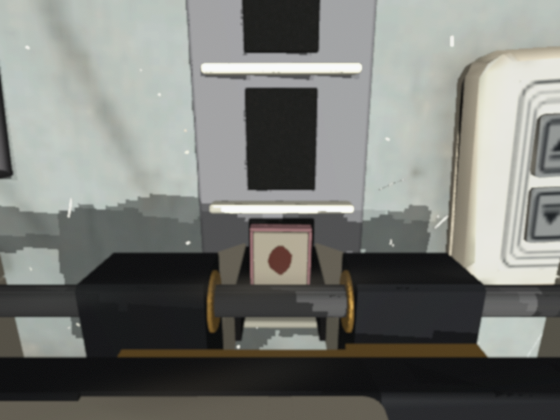

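Call:
send_rows(motion=[[[0,0.001,0,0],[0,0.002,0,0],[0,0.0025,0,0],[0,0.0025,0,0]]])

```text
time: 9.3
tool_pos: [0.6293, 0.033, 0.034]
tool_rot: [-1.577, 0.001, -1.498]
contact_force: [-0.6, -0.3, 0.7]
opening: 0.0289
```

Call:
send_rows(motion=[[[0,0,0,0],[0,0,0,0],[0,0,0,0],[0,0,0,0],[0,0,0,0]]], gripper=0.55)

```text
time: 9.8
tool_pos: [0.6293, 0.033, 0.0339]
tool_rot: [-1.577, 0.001, -1.498]
contact_force: [-1.0, -0.2, -0.0]
opening: 0.0504
```

Call:
send_rows(motion=[[[0,-0.01,0,0],[0,-0.03,0,0],[0,-0.06,0,0],[-0.03,-0.09,0,0],[-0.05,-0.11,0,0],[-0.05,-0.11,0,0]]])

```text
time: 10.4
tool_pos: [0.6279, 0.0852, 0.1484]
tool_rot: [-1.569, 0.001, -1.495]
contact_force: [0.5, -0.6, 1.1]
opening: 0.0503
```

Run:
```python
from h import *
s=sensors.observe();print(s['opening'],s['contact_force'],s['tool_pos'],s['tool_rot'])
c=snap('wrist','w10.png')
print(shift(.6293,-.04,.16,-1.497))
print(shift(.4572,.2184,.1,-1.589))
```

```text
0.050331857365168965 [ 0.53852604 -0.61575069  1.11822155] [0.62785457 0.08520618 0.14841557] [-1.56915719e+00  1.35875874e-03 -1.49546078e+00]
(array([ 0.1236, -0.0139, -0.007 ]), 0.06)
(array([-0.1469,  0.0465, -0.1592]), 5.33)
```

View pics/w10.png

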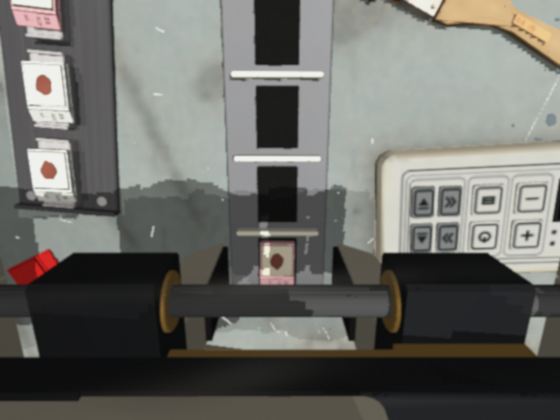

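Call:
send_rows(motion=[[[-0.03,0,-0.035,1],[-0.06,0,-0.07,2],[-0.09,0,-0.105,3.5],[-0.12,0.01,-0.135,4.5],[-0.142,0.03,-0.155,5.3],[-0.147,0.046,-0.159,5.3],[-0.147,0.06,-0.159,5.3],[-0.147,0.06,-0.159,5.3]]])

```text
time: 11.25
tool_pos: [0.4557, 0.2175, 0.0842]
tool_rot: [-1.578, -0.001, -1.589]
contact_force: [-0.4, -0.2, -0.1]
opening: 0.051
```

Run:
```python
from h import *
s=sensors.observe();print(s['opening'],s['contact_force'],s['tool_pos'],s['tool_rot'])
c=snap('wrist','w11.png')
t=snap('top','t3.png')
a=cv2.imread('pics/t3.png')[140:200,255:395]
cv2.imwrite('pics/t3c.png',cv2.resize(a,None,fx=5,fy=5,interpolation=cv2.INTER_CUBIC))
print(shift(.4572,.2184,.0435,-1.589))
for p in [(.6293,.0333,.016),(.6293,.0333,.008)]: print(proj(t,p))
```

```text
0.05103058965632415 [-0.35544409 -0.17554059 -0.05947883] [0.45565236 0.21746019 0.08423458] [-1.57780902e+00 -1.43762075e-03 -1.58857343e+00]
(array([-0.0007,  0.0426, -0.    ]), -0.02)
[368.05476359 167.86974521]
[367.43366444 168.75647378]
```

View pics/w11.png

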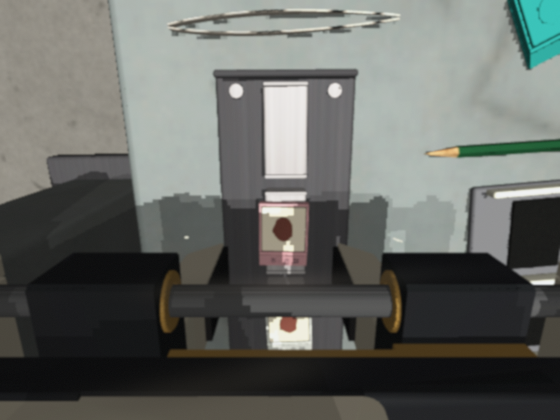

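View pics/t3c.png

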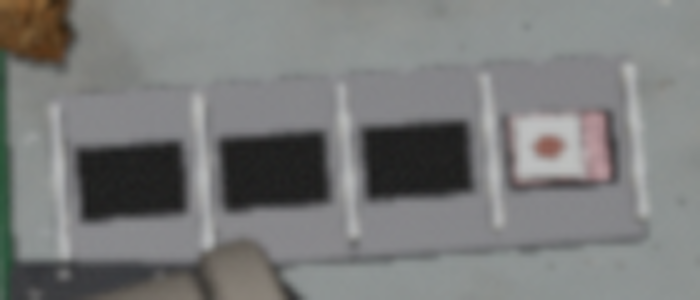

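Call:
send_rows(motion=[[[0,0.015,0.001,0],[-0.0006,0.028,0.001,0],[-0.0006,0.038,0.001,0],[-0.0006,0.042,0.001,0],[-0.0006,0.042,0.001,0],[-0.0006,0.042,0.001,0]]])

```text
time: 11.95
tool_pos: [0.4586, 0.2183, 0.0446]
tool_rot: [-1.573, 0.0, -1.589]
contact_force: [0.0, -0.5, -0.4]
opening: 0.0503
```

Run:
```python
from h import *
s=sensors.observe();print(s['opening'],s['contact_force'],s['tool_pos'],s['tool_rot'])
c=snap('wrist','w12.png')
```

```text
0.05031018348039942 [ 0.04651682 -0.4990518  -0.38304235] [0.45861507 0.21831241 0.04457344] [-1.57332486e+00  9.44417869e-05 -1.58948293e+00]
```

View pics/w12.png

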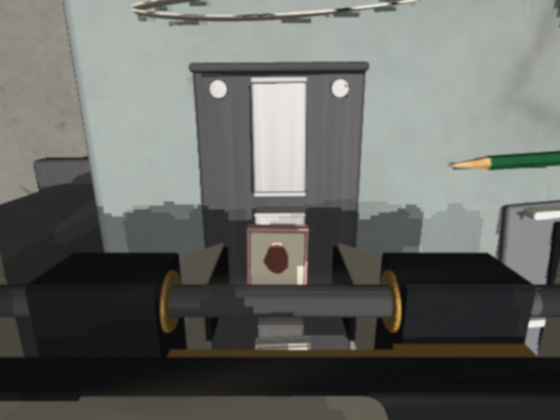

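Call:
send_rows(motion=[[[0,0.0008,-0.001,0],[0,0.0008,-0.001,0],[0,0.0008,-0.001,0],[0,0.0008,-0.001,0],[0,0.0008,-0.001,0],[0,0.0008,-0.001,0],[0,0.0008,-0.001,0]]], gripper=0.15)

```text
time: 12.7
tool_pos: [0.4577, 0.2185, 0.044]
tool_rot: [-1.573, 0.0, -1.589]
contact_force: [-1.0, -0.6, 4.0]
opening: 0.0289
```

Call:
send_rows(motion=[[[0,-0.005,0,0],[0,-0.015,0,0],[0,-0.03,0,0],[0,-0.05,0,0],[0,-0.06,0,0],[0,-0.06,0,0]]])

```text
time: 13.3
tool_pos: [0.4588, 0.2188, 0.1057]
tool_rot: [-1.569, 0.001, -1.589]
contact_force: [-0.1, 0.1, -1.0]
opening: 0.0289
```

Run:
```python
from h import *
s=sensors.observe();print(s['opening'],s['contact_force'],s['tool_pos'],s['tool_rot'])
c=snap('wrist','w13.png')
print(shift(.6249,.0931,.1,-1.497))
```

```text
0.028864598799804075 [-0.07058242  0.14369613 -0.95957695] [0.45876237 0.21875814 0.10572703] [-1.56945564e+00  1.39479074e-03 -1.58934488e+00]
(array([0.1223, 0.0045, 0.1691]), -5.29)
```

View pics/w13.png

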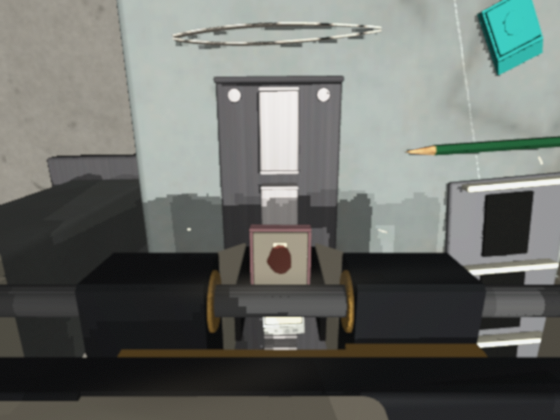

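Call:
send_rows(motion=[[[0.015,0,0.015,0],[0.03,0,0.045,-1],[0.055,0,0.08,-2],[0.08,0,0.115,-3],[0.1,0,0.145,-4],[0.118,0,0.163,-5],[0.122,0.005,0.169,-5.3],[0.122,0.02,0.169,-5.3]]])

```text
time: 14.15
tool_pos: [0.6257, 0.0928, 0.0841]
tool_rot: [-1.57, 0.001, -1.499]
contact_force: [-0.1, 0.5, -0.3]
opening: 0.0293
```

Run:
```python
from h import *
s=sensors.observe();print(s['opening'],s['contact_force'],s['tool_pos'],s['tool_rot'])
print(shift(.6249,.0931,.0339,-1.497))
```

```text
0.029283559852793822 [-0.13316021  0.54630014 -0.29066025] [0.62565329 0.0927689  0.08407872] [-1.56996507e+00  9.33461799e-04 -1.49859704e+00]
(array([-0.0003,  0.0502, -0.0008]), -0.09)
```

Call:
send_rows(motion=[[[-0.0003,0.015,-0.0008,0],[-0.0003,0.03,-0.0008,0],[-0.0003,0.04,-0.0008,0],[-0.0003,0.046,-0.0008,0],[-0.0003,0.048,-0.0008,0],[-0.0003,0.048,-0.0008,0],[-0.0003,0.048,-0.0008,0]]])

```text
time: 14.85
tool_pos: [0.6253, 0.0931, 0.0367]
tool_rot: [-1.569, 0.001, -1.499]
contact_force: [-0.2, 0.8, -0.5]
opening: 0.0289
```

Run:
```python
from h import *
s=sensors.observe();print(s['opening'],s['contact_force'],s['tool_pos'],s['tool_rot'])
print(shift(.6249,.0931,.0339,-1.497))
snap('wrist','w14.png')
```

```text
0.02892890868810601 [-0.21332599  0.8045396  -0.46859427] [0.6252953  0.09310435 0.0367373 ] [-1.56873520e+00  8.93432297e-04 -1.49857830e+00]
(array([-0.    ,  0.0028, -0.0004]), -0.09)
```

View pics/w14.png

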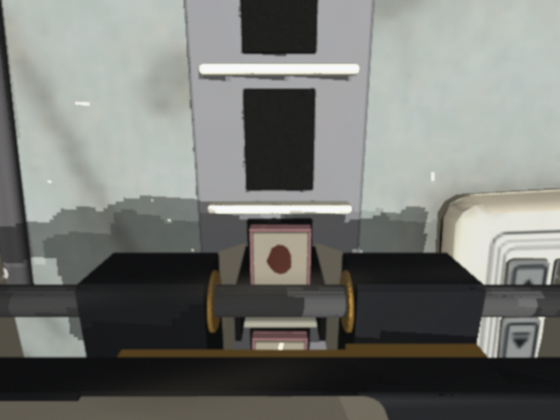

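Call:
send_rows(motion=[[[0,0.001,-0.0004,0],[0,0.002,-0.0004,0],[0,0.003,-0.0004,0],[0,0.003,-0.0004,0]]])

```text
time: 15.3
tool_pos: [0.625, 0.0931, 0.0341]
tool_rot: [-1.568, 0.001, -1.499]
contact_force: [-0.7, -0.3, 3.2]
opening: 0.0287
```

Call:
send_rows(motion=[[[0,0,0,0],[0,0,0,0],[0,0,0,0],[0,0,0,0],[0,0,0,0]]], gripper=0.55)

```text
time: 15.8
tool_pos: [0.625, 0.093, 0.034]
tool_rot: [-1.568, 0.001, -1.499]
contact_force: [0.3, -1.0, 0.1]
opening: 0.05
```

Call:
send_rows(motion=[[[0,-0.01,0,0],[0,-0.03,0,0],[0,-0.06,0,0],[0,-0.07,0,0],[0,-0.07,0,0]]])

```text
time: 16.3
tool_pos: [0.6259, 0.093, 0.1062]
tool_rot: [-1.564, 0.001, -1.499]
contact_force: [-1.0, -0.2, -0.1]
opening: 0.0508
```

Run:
```python
from h import *
s=sensors.observe();print(s['opening'],s['contact_force'],s['tool_pos'],s['tool_rot'])
print(shift(.4595,.157,.1,-1.589))
```

```text
0.050796041751530525 [-0.99021901 -0.21433244 -0.12485203] [0.62594643 0.09302472 0.10616282] [-1.56412359e+00  6.40151589e-04 -1.49858567e+00]
(array([-0.0758,  0.0051, -0.1614]), 5.18)
```

Call:
send_rows(motion=[[[-0.015,0,-0.03,1],[-0.03,0,-0.065,2],[-0.05,0,-0.1,3],[-0.065,0,-0.135,4],[-0.075,0.005,-0.157,5],[-0.0758,0.02,-0.1614,5.2],[-0.0758,0.025,-0.1614,5.2],[-0.0758,0.025,-0.1614,5.2]]])

```text
time: 17.1
tool_pos: [0.4593, 0.1568, 0.079]
tool_rot: [-1.566, 0.001, -1.589]
contact_force: [0.3, -0.2, -0.2]
opening: 0.0502
```

Run:
```python
from h import *
s=sensors.observe();print(s['opening'],s['contact_force'],s['tool_pos'],s['tool_rot'])
c=snap('wrist','w15.png')
t=snap('top','t4.png')
a=cv2.imread('pics/t4.png')[140:200,255:395]
cv2.imwrite('pics/t4c.png',cv2.resize(a,None,fx=5,fy=5,interpolation=cv2.INTER_CUBIC))
print(shift(.4597,.1568,.0438,-1.589))
```

```text
0.050203527735155386 [ 0.30375976 -0.1613745  -0.24200685] [0.45925529 0.15681455 0.07899295] [-1.56645184e+00  7.62427441e-04 -1.58919894e+00]
(array([ 0.    ,  0.0361, -0.0008]), -0.04)
```

View pics/w15.png

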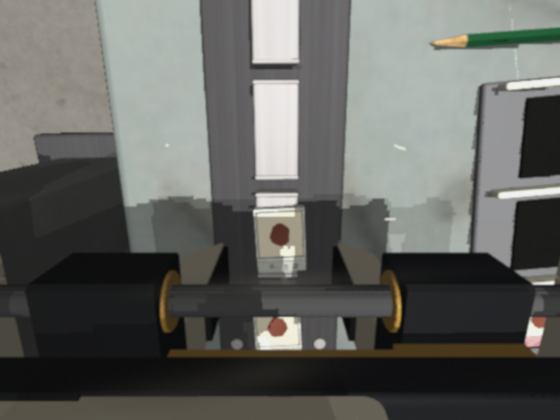

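View pics/t4c.png

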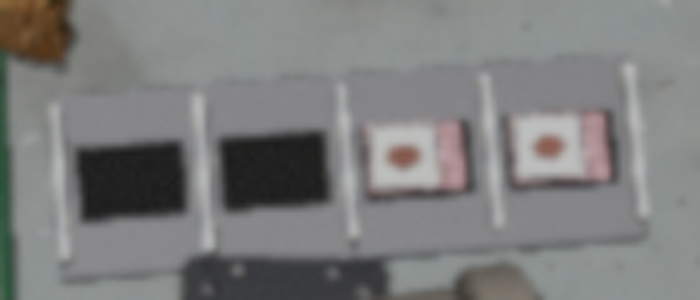

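B is centred in its pocket (crop columns 363–467, over a pad spanning 362–470). C is now under the gripper at (280,240).

Call:
send_rows(motion=[[[0,0.015,0,0],[0,0.026,0,0],[0,0.033,0,0],[0,0.036,0,0],[0,0.036,0,0],[0,0.036,0,0]]])

```text
time: 17.8
tool_pos: [0.4608, 0.1569, 0.0442]
tool_rot: [-1.564, 0.001, -1.59]
contact_force: [0.2, 0.2, -1.5]
opening: 0.0501
```

Run:
```python
from h import *
s=sensors.observe();print(s['opening'],s['contact_force'],s['tool_pos'],s['tool_rot'])
snap('wrist','w16.png')
```

```text
0.05010422153048136 [ 0.21309498  0.1668131  -1.5480936 ] [0.46077214 0.15685475 0.04420152] [-1.56383715e+00  1.28882328e-03 -1.58972908e+00]
```

View pics/w16.png

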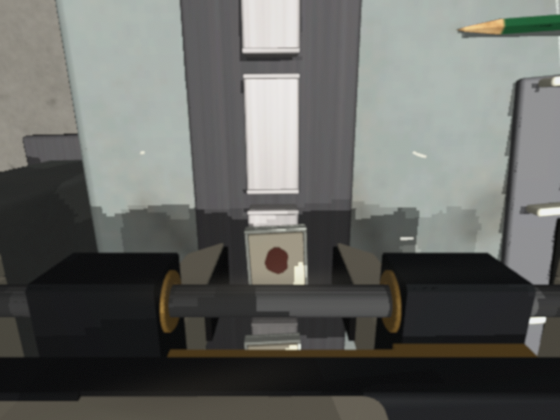

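Call:
send_rows(motion=[[[0,0.0003,-0.0018,0],[0,0.0003,-0.0018,0],[0,0.0003,-0.0018,0],[0,0.0003,-0.0018,0],[0,0.0003,-0.0018,0],[0,0.0003,-0.0018,0],[0,0.0003,-0.0018,0]]], gripper=0.15)

```text
time: 18.55
tool_pos: [0.4591, 0.157, 0.0441]
tool_rot: [-1.563, 0.001, -1.59]
contact_force: [-0.8, 0.7, 3.8]
opening: 0.0294
```

Call:
send_rows(motion=[[[0,-0.005,0,0],[0,-0.015,0,0],[0,-0.03,0,0],[0,-0.05,0,0],[0,-0.06,0,0],[0,-0.06,0,0]]])

```text
time: 19.15
tool_pos: [0.4596, 0.157, 0.1058]
tool_rot: [-1.56, 0.002, -1.59]
contact_force: [-0.2, 0.7, -0.8]
opening: 0.0291
```

Run:
```python
from h import *
s=sensors.observe();print(s['opening'],s['contact_force'],s['tool_pos'],s['tool_rot'])
c=snap('wrist','w17.png')
print(shift(.6205,.153,.09,-1.497))
```

```text
0.029102937793751293 [-0.22223753  0.72440991 -0.78797947] [0.45958095 0.15704251 0.10577087] [-1.55991806  0.00206354 -1.58967551]
(array([0.0009, 0.0162, 0.1614]), -5.31)
```

View pics/w17.png

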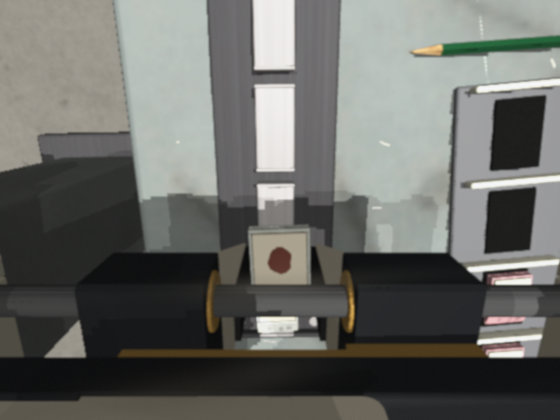

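Call:
send_rows(motion=[[[0,0,0.015,0],[0,0,0.04,-1],[0,0,0.07,-2],[0.001,0,0.1,-3],[0.001,0,0.13,-4],[0.001,0.005,0.15,-5],[0.001,0.01,0.161,-5.3],[0.001,0.016,0.1614,-5.3]]])

```text
time: 20.0
tool_pos: [0.6211, 0.1526, 0.0885]
tool_rot: [-1.562, 0.001, -1.498]
contact_force: [-0.6, 0.3, -0.2]
opening: 0.0293
```

Run:
```python
from h import *
s=sensors.observe();print(s['opening'],s['contact_force'],s['tool_pos'],s['tool_rot'])
print(shift(.6205,.153,.0365,-1.497))
```

```text
0.029289276001514385 [-0.64113198  0.2791977  -0.20643848] [0.62112174 0.15255777 0.08849987] [-1.56243633e+00  7.55789938e-04 -1.49774611e+00]
(array([-0.0004,  0.052 , -0.001 ]), -0.04)
```

Call:
send_rows(motion=[[[-0.0004,0.015,-0.001,0],[-0.0004,0.03,-0.001,0],[-0.0004,0.042,-0.001,0],[-0.0004,0.049,-0.001,0],[-0.0004,0.052,-0.001,0],[-0.0004,0.052,-0.001,0],[-0.0004,0.052,-0.001,0]]])

```text
time: 20.7
tool_pos: [0.6209, 0.153, 0.0371]
tool_rot: [-1.561, 0.001, -1.498]
contact_force: [0.1, 0.5, 0.8]
opening: 0.029
```

Run:
```python
from h import *
s=sensors.observe();print(s['opening'],s['contact_force'],s['tool_pos'],s['tool_rot'])
print(shift(.6205,.153,.034,-1.497))
snap('wrist','w18.png')
```

```text
0.02898114381170116 [0.06258623 0.45690447 0.76169783] [0.62086571 0.15302174 0.03706377] [-1.56143052e+00  8.07177160e-04 -1.49772928e+00]
(array([-0.    ,  0.0031, -0.0004]), -0.04)
```

View pics/w18.png

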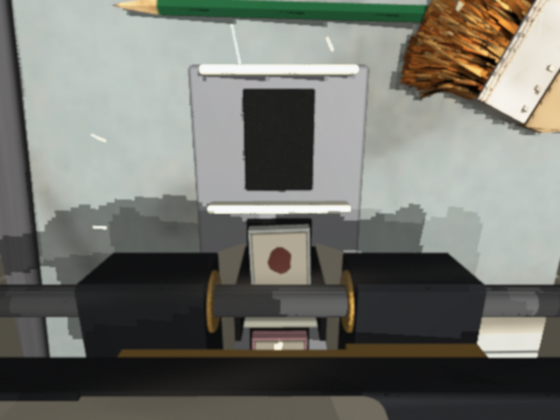

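Call:
send_rows(motion=[[[0,0.001,-0.0007,0],[0,0.002,-0.0007,0],[0,0.003,-0.0007,0],[0,0.003,-0.0007,0]]])

```text
time: 21.15
tool_pos: [0.6204, 0.153, 0.0343]
tool_rot: [-1.561, 0.001, -1.498]
contact_force: [0.4, 1.1, 0.6]
opening: 0.0288
```

Call:
send_rows(motion=[[[0,0,0,0],[0,0,0,0],[0,0,0,0],[0,0,0,0],[0,0,0,0]]], gripper=0.55)

```text
time: 21.65
tool_pos: [0.6204, 0.153, 0.0343]
tool_rot: [-1.561, 0.001, -1.498]
contact_force: [0.2, 0.1, 0.5]
opening: 0.0502
```

Call:
send_rows(motion=[[[0,-0.01,0,0],[0,-0.03,0,0],[0,-0.06,0,0],[0,-0.07,0,0],[0,-0.07,0,0]]])

```text
time: 22.15
tool_pos: [0.6208, 0.1531, 0.1065]
tool_rot: [-1.557, 0.001, -1.498]
contact_force: [0.0, -0.1, -0.4]
opening: 0.0507
```

Run:
```python
from h import *
s=sensors.observe();print(s['opening'],s['contact_force'],s['tool_pos'],s['tool_rot'])
print(shift(.4575,.097,.08,-1.589))
```

```text
0.05074823243161703 [ 0.04975784 -0.05341446 -0.35980314] [0.6207698  0.15305656 0.10646378] [-1.55665732e+00  1.09317448e-03 -1.49773648e+00]
(array([ 0.044 ,  0.0241, -0.1673]), 5.23)
```

Call:
send_rows(motion=[[[0.005,0,-0.03,1],[0.012,0,-0.065,2],[0.022,0,-0.1,3],[0.035,0,-0.135,4],[0.043,0.005,-0.16,5],[0.044,0.018,-0.1673,5.2],[0.044,0.024,-0.1673,5.2],[0.044,0.024,-0.1673,5.2]]])

```text
time: 22.95
tool_pos: [0.4571, 0.097, 0.0789]
tool_rot: [-1.559, 0.002, -1.588]
contact_force: [0.7, -0.2, 0.1]
opening: 0.0502
```

Run:
```python
from h import *
s=sensors.observe();print(s['opening'],s['contact_force'],s['tool_pos'],s['tool_rot'])
c=snap('wrist','w19.png')
t=snap('top','t5.png')
a=cv2.imread('pics/t5.png')[140:200,255:395]
cv2.imwrite('pics/t5c.png',cv2.resize(a,None,fx=5,fy=5,interpolation=cv2.INTER_CUBIC))
print(shift(.4573,.0972,.044,-1.589))
```

```text
0.05021844210618415 [ 0.68047319 -0.23524811  0.09957292] [0.45713353 0.09697415 0.07891857] [-1.55897838  0.00221755 -1.58847926]
(array([ 0.0001,  0.0358, -0.0014]), 0.05)
```

View pics/w19.png

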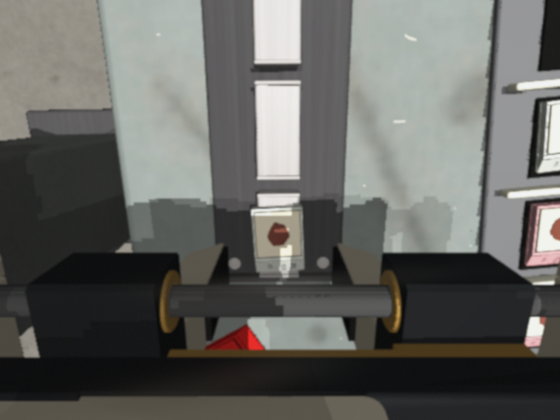

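View pics/t5c.png

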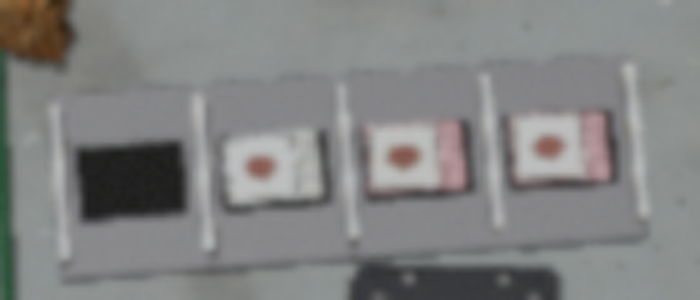

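Call:
send_rows(motion=[[[0,0.015,-0.001,0],[0,0.026,-0.0017,0],[0,0.033,-0.002,0],[0,0.036,-0.002,0],[0,0.036,-0.002,0],[0,0.036,-0.002,0]]])

```text
time: 23.65
tool_pos: [0.457, 0.0973, 0.044]
tool_rot: [-1.556, 0.002, -1.588]
contact_force: [0.5, -0.3, 0.5]
opening: 0.0504
```

Run:
```python
from h import *
s=sensors.observe();print(s['opening'],s['contact_force'],s['tool_pos'],s['tool_rot'])
snap('wrist','w20.png')
```

```text
0.05036989270541691 [ 0.48747221 -0.34067208  0.49404027] [0.45697424 0.0972973  0.04403248] [-1.55631061  0.00241213 -1.58822217]
```

View pics/w20.png

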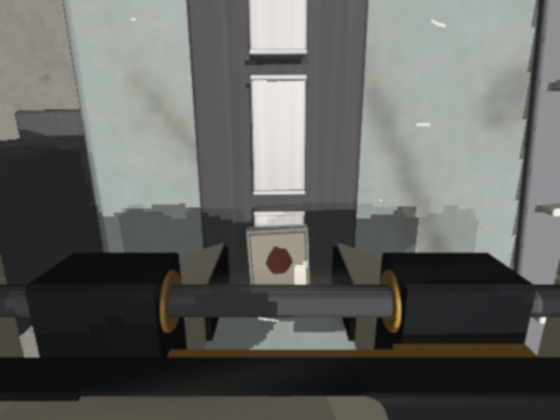

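Call:
send_rows(motion=[[[0,0.0002,-0.001,0],[0,0.0002,-0.001,0],[0,0.0002,-0.001,0],[0,0.0002,-0.001,0],[0,0.0002,-0.001,0],[0,0.0002,-0.001,0],[0,0.0002,-0.001,0]]], gripper=0.15)

```text
time: 24.4
tool_pos: [0.4561, 0.0973, 0.0441]
tool_rot: [-1.556, 0.002, -1.588]
contact_force: [-0.9, 0.2, 2.9]
opening: 0.0289
```

Call:
send_rows(motion=[[[0,-0.005,0,0],[0,-0.015,0,0],[0,-0.03,0,0],[0,-0.05,0,0],[0,-0.06,0,0],[0,-0.06,0,0]]])

```text
time: 25.0
tool_pos: [0.4561, 0.0972, 0.1057]
tool_rot: [-1.552, 0.003, -1.588]
contact_force: [-0.7, 0.0, -0.4]
opening: 0.0292
```

Run:
```python
from h import *
s=sensors.observe();print(s['opening'],s['contact_force'],s['tool_pos'],s['tool_rot'])
c=snap('wrist','w21.png')
print(shift(.616,.2127,.09,-1.497))
```

```text
0.029198076944513242 [-0.71095     0.03040251 -0.38835439] [0.4561158  0.09723325 0.10566005] [-1.55233758  0.0026378  -1.58818042]
(array([-0.1182,  0.0176,  0.1582]), -5.22)
```

View pics/w21.png

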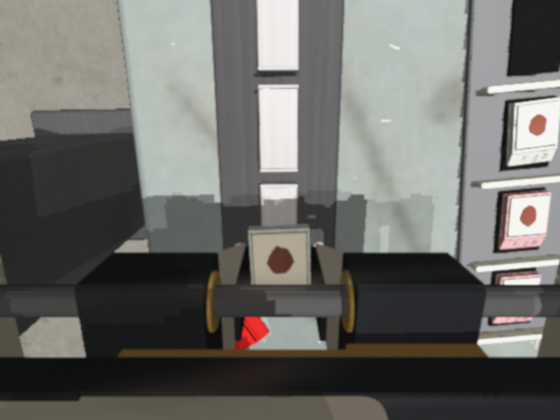

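Call:
send_rows(motion=[[[-0.01,0,0.015,0],[-0.03,0,0.04,-1],[-0.05,0,0.07,-2],[-0.075,0,0.1,-3],[-0.095,0,0.13,-4],[-0.11,0.005,0.15,-5],[-0.118,0.01,0.158,-5.2],[-0.118,0.016,0.158,-5.2]]])

```text
time: 25.85
tool_pos: [0.616, 0.2133, 0.0897]
tool_rot: [-1.555, 0.001, -1.496]
contact_force: [-0.7, -1.2, -0.7]
opening: 0.0291
```

Run:
```python
from h import *
s=sensors.observe();print(s['opening'],s['contact_force'],s['tool_pos'],s['tool_rot'])
print(shift(.6156,.2127,.0365,-1.497))
c=snap('wrist','w22.png')
a=c['frame'][210:290,210:350,::-1]
b=cv2.imread('pics/w17.png')[210:290,210:350]
cv2.imwrite('pics/w22c.png',cv2.resize(np.hstack([b,a]),None,fx=2.8,fy=2.8,interpolation=cv2.INTER_CUBIC))
```

```text
0.029068302054515265 [-0.67819975 -1.18824272 -0.73924509] [0.61604834 0.21330518 0.08971038] [-1.55508862e+00  9.74450800e-04 -1.49642589e+00]
(array([ 0.0006,  0.0532, -0.0013]), 0.03)
```

View pics/w22c.png

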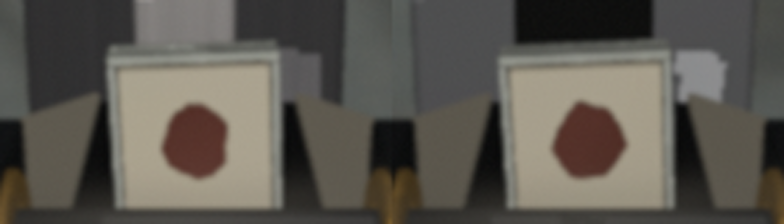

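Call:
send_rows(motion=[[[0.0006,0.015,-0.0013,1],[0.0006,0.03,-0.0013,1],[0.0006,0.042,-0.0013,1],[0.0006,0.05,-0.0013,1],[0.0006,0.053,-0.0013,1],[0.0006,0.053,-0.0013,1],[0.0006,0.053,-0.0013,1]]])

```text
time: 26.6
tool_pos: [0.6144, 0.2119, 0.0361]
tool_rot: [-1.557, 0.001, -1.514]
contact_force: [-1.1, 0.4, -0.9]
opening: 0.0294
```

Run:
```python
from h import *
s=sensors.observe();print(s['opening'],s['contact_force'],s['tool_pos'],s['tool_rot'])
print(shift(.6156,.2127,.0342,-1.515))
snap('wrist','w23.png')
```

```text
0.02935830768226433 [-1.09741827  0.43518096 -0.8718691 ] [0.61439963 0.21187244 0.03606632] [-1.55705669e+00  7.37383711e-04 -1.51433163e+00]
(array([-0.0008,  0.0019,  0.0012]), 0.04)
```

View pics/w23.png

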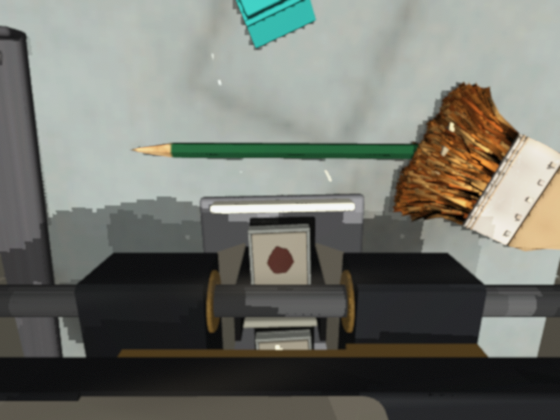

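Call:
send_rows(motion=[[[-0.0008,0,0.0012,0],[-0.0008,0.001,0.0012,0],[-0.0008,0.0018,0.0012,0],[-0.0008,0.002,0.0012,0],[-0.0008,0.002,0.0012,0]]])

```text
time: 27.15
tool_pos: [0.6156, 0.2128, 0.0342]
tool_rot: [-1.557, 0.001, -1.514]
contact_force: [0.7, 0.0, 0.6]
opening: 0.0293
```

Call:
send_rows(motion=[[[0,0,0,0],[0,0,0,0],[0,0,0,0],[0,0,0,0],[0,0,0,0]]], gripper=0.55)

```text
time: 27.65
tool_pos: [0.6156, 0.2128, 0.0342]
tool_rot: [-1.557, 0.001, -1.514]
contact_force: [-0.8, -0.5, 1.1]
opening: 0.0505
```

Call:
send_rows(motion=[[[0,-0.01,0,0],[0,-0.03,0,0],[0,-0.06,0,0],[0.03,-0.1,0,0],[0.07,-0.14,0,0],[0.11,-0.18,0,0],[0.12,-0.215,0,0],[0.12,-0.215,0,0]]])

```text
time: 28.45
tool_pos: [0.6222, 0.0898, 0.2573]
tool_rot: [-1.543, -0.0, -1.518]
contact_force: [0.4, 0.9, 0.9]
opening: 0.0506
```

Run:
```python
from h import *
s=sensors.observe();print(s['opening'],s['contact_force'],s['tool_pos'],s['tool_rot'])
snap('wrist','w24.png')
a=cv2.imread('pics/w24.png')[10:260,230:340]
cv2.imwrite('pics/w24c.png',cv2.rotate(cv2.resize(a,None,fx=3.1,fy=3.1,interpolation=cv2.INTER_CUBIC),cv2.ROTATE_90_CLOCKWISE))
print(shift(.44,.12,.25,-1.57))
```

```text
0.050643093678938586 [0.40586111 0.89554437 0.85175603] [0.62215578 0.08984974 0.25729716] [-1.54328902e+00 -4.44654994e-04 -1.51758599e+00]
(array([-0.0385, -0.0002, -0.1791]), 3.06)
```

View pics/w24c.png

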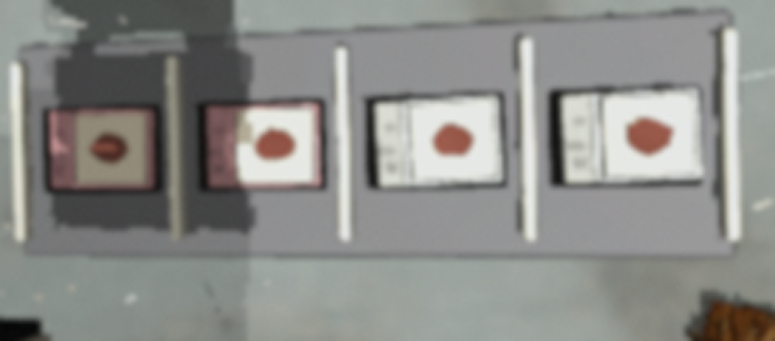

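Call:
send_rows(motion=[[[0,0,-0.04,0],[-0.01,0,-0.08,0],[-0.01,0,-0.12,0],[-0.02,0,-0.16,0],[-0.02,0,-0.18,0],[-0.02,0,-0.18,0]]])

```text
time: 29.1
tool_pos: [0.4371, 0.1023, 0.2493]
tool_rot: [-1.551, 0.001, -1.515]
contact_force: [0.0, -0.3, -0.3]
opening: 0.0505
```

Run:
```python
from h import *
t=snap('top','t6.png');snap('scene','s6.png')
f=t['frame']
cv2.imwrite('pics/t6c.png',cv2.resize(f[145:200,260:390,::-1],None,fx=6,fy=6,interpolation=cv2.INTER_CUBIC))
cv2.imwrite('pics/s6c.png',cv2.resize(cv2.imread('pics/s6.png')[170:260,200:370],None,fx=4.5,fy=4.5,interpolation=cv2.INTER_CUBIC))
```

```text
(no output)
```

View pics/t6c.png

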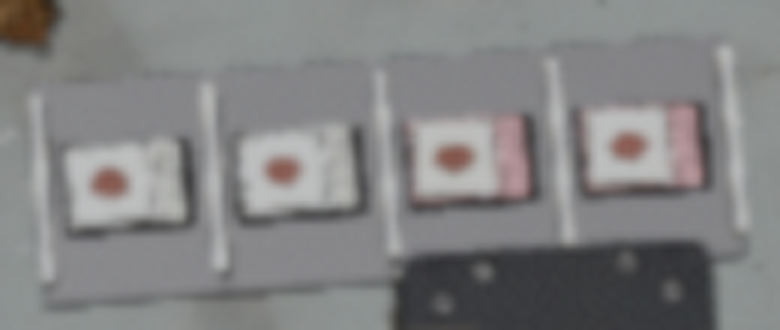

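View pics/s6c.png

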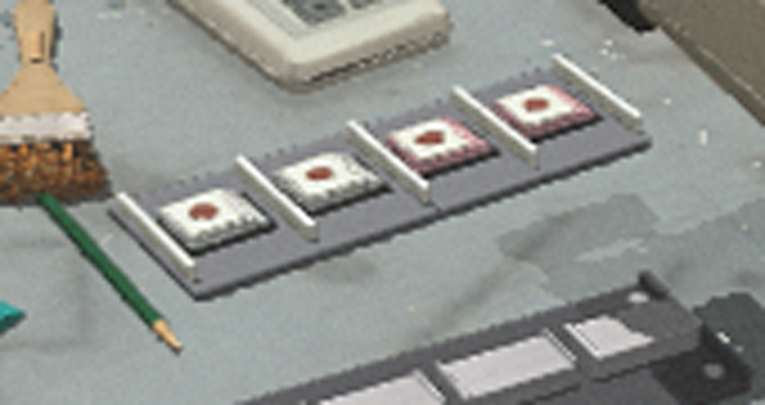

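Run:
```python
from h import *
t=read_camera('top'); f=t['frame'].astype(np.int32)
F=cv2.resize(f[145:200,260:390].astype(np.uint8),None,fx=6,fy=6,interpolation=cv2.INTER_CUBIC).astype(int)
# nongrey-or-bright = cassette ; dividers excluded by size
m=((F.min(2)>150)|((F[:,:,0]-F[:,:,1])>18))
m=cv2.morphologyEx(m.astype(np.uint8),cv2.MORPH_OPEN,np.ones((19,19)))
m=cv2.morphologyEx(m,cv2.MORPH_CLOSE,np.ones((15,15)))
n,l,s,ce=cv2.connectedComponentsWithStats(m)
pads={0:(616.0,212.8),1:(620.5,153.0),2:(624.9,93.2),3:(629.3,33.3)}
padt=[(615,214.3),(619,154.3),(623.3,94.8),(627.7,35.2)]
for i in range(1,n):
    if s[i,4]<2000: continue
    cnt=cv2.findContours((l==i).astype(np.uint8),0,cv2.CHAIN_APPROX_NONE)[0][0][:,0]
    P=np.array([ray(t,260+(u+.5)/6-.5,145+(v+.5)/6-.5,.014)[:2]*1000 for u,v in cnt],np.float32)
    r=cv2.minAreaRect(P); j=int(np.argmin([abs(r[0][1]-p[1]) for p in padt]))
    R=np.array([[np.cos(.074),np.sin(.074)],[-np.sin(.074),np.cos(.074)]])
    print(j,np.round(r[0],1),np.round(r[1],1),round(r[2],1),'off in rack frame',np.round(R@(np.array(r[0])-padt[j]),1))
```

```text
3 [628.1  34.9] [38.8 27.9] 89.9 off in rack frame [ 0.4 -0.3]
2 [623.8  94.6] [39.  27.6] 89.9 off in rack frame [ 0.5 -0.2]
1 [619.9 155.8] [28.3 37.9] 6.2 off in rack frame [1.  1.5]
0 [615.2 215.6] [27.6 38.3] 5.2 off in rack frame [0.3 1.2]
```

```bash
python3 -c "
from h import *
print(hand_in())"
```

```text
the job is handed in; nothing more can be done
None
```

All four cassettes are in the filing rack in reverse order, and the job is handed in at about 29 s on the robot's clock. The far-left pink cassette went to the far-right pocket and the second pink one to the second from the right. The third cassette, pale blue, went to the second pocket from the left, and the far-right one to the far-left pocket.

- **Position:** In the last top view each cassette lies flat, wax side up and in line with its pocket. The two pink ones measure within about 0.5 mm of their pad centres. The blue ones measure 1.2–1.5 mm off lengthwise. I put part of that down to the colour mask clipping their grey label ends, but I did not check it separately.
- **Angle:** The far-left cassette sat slightly turned in the gripper, so I twisted about 1° before letting go. The first top-view angle fits for the two pink ones came out at a nominal 0°, against about 4° for the rack. I judged that a fault of the fit, because the picture shows them in line.
- **Camera agreement:** The wrist and top cameras disagreed by about 1.5 mm on the pad positions, which is within their calibration.
- **Contact and clearance:** The highest contact force I read after any move was about 4 N. No cassette tipped, I did not touch the look-alikes, and the arm finished clear of everything.

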